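Press home the slide that stands proud in the projector tray

TASK

One white-mounted slide in the cream projector tray stands proud of the other white slides and would jam the projector: press it gently down with your fingertips until it is fully home, level with the other white slides, then lift your hand a good hand's breadth clear. The two amber acrylic blanks stand up on purpose as place markers; do not touch them, the slides already home, the tray or its brass bracket, do not pull any slide up, and leave the loose things round the tray undisturbed.

Things in the scene. Friction and masses are not known exactly. Their poses are not given: they have to be found in the camera images.
- tray: cream slide tray (all sizes in mm), 276 long (x) x 58 wide (y), wall tops 52, end walls 54 above the table, on a fixed steel bed 400 x 80 x 6. Origin on the table under the tray's middle; x along its length, z up. Five single slides stand across it on the centre line, 39 apart from x=-94 to +62, in any order. A run of four home white slides, part of the tray, is at x=106 to 128.
- white_slide: the slide to press: white mount, dark film window, 50 wide (y) x 50 high x 3.2 thick (x), axes parallel to the tray's; origin mid lower edge, top edge 50 above it. Starts 14 to 19 proud. Slides only straight up and down in its slot, stays where left, takes about 2.5 N of push (more if fast), stops solidly at home: origin 10, top edge 60 above the table. Press well under 40 N
- amber_blank_a: clear amber acrylic frame blank standing 13 to 20 proud in the tray as a place marker; leave alone. Same size and axes as the white slide: 50 wide (y) x 50 high x 3.2 thick (x), origin at the middle of its lower edge, top edge 50 above the origin. It too can slide in its slot.
- amber_blank_b: the second clear amber acrylic blank, likewise standing 13 to 20 proud as a place marker; leave alone. Same size and axes as the white slide: 50 wide (y) x 50 high x 3.2 thick (x), origin at the middle of its lower edge, top edge 50 above the origin. 
- seated_slide_a: white slide already home; leave alone. Same size and axes as the white slide: 50 wide (y) x 50 high x 3.2 thick (x), origin at the middle of its lower edge, top edge 50 above the origin. 
- seated_slide_b: another white slide already home; leave alone. Same size and axes as the white slide: 50 wide (y) x 50 high x 3.2 thick (x), origin at the middle of its lower edge, top edge 50 above the origin. 
- bracket: brass bracket with a knurled thumb-screw (head 22 across) clamping the -x end of the tray; fixed to the tray's bed, 48 high over the table, about 60 long (x) x 46 wide (y); origin on the bed plate, 6 above the table. Leave alone.
- film_clamp: loose spring-loaded steel clamp on a 75 x 55 base, gripping a black film strip holder 150 long (x) x 42 high x 3 thick; 102 high in all. Origin at the middle of the underside. Leave alone.
- loupe: loose black magnifying loupe, 44 across, 46 high; origin at the middle of the underside. Leave alone.
- film_can: loose black film can with grey lid, 33 across, 51 high; origin at the middle of the underside. Leave alone.
- slide_box: loose grey slide box with mustard lid, 114 (x) x 58 (y) x 59 high; origin at the middle of the underside. Leave alone.

How it is judged:
At the end, for the whole second after the job is handed in: The white slide is home to within 2.5 mm and at rest; the TCP is over 120 mm from its lower edge (tips about 50 mm clear of its top); amber blanks and seated slides are within 2 mm of where they were, the clamp, loupe, film can and slide box within 8 mm (z of white_slide in the frame of tray below 0.0125 m and linear speed of white_slide below 0.01 m/s and distance between the grasp point and white_slide above 0.12 m and distance of each of amber_blank_a, amber_blank_b, seated_slide_a, seated_slide_b from where it was at the start of the episode below 0.002 m and distance of each of film_clamp, loupe, film_can, slide_box from where it was at the start of the episode below 0.008 m); the robot touches nothing.
It fails at once if an amber blank is touched (over 1 N) or shifted (over 2 mm) (contact force between any of amber_blank_a, amber_blank_b and anything else above 1 N or distance of any of amber_blank_a, amber_blank_b from where it was at the start of the episode above 0.002 m).
It fails at once if a slide that was already home is touched (over 1 N) or shifted (over 2 mm) (contact force between any of seated_slide_a, seated_slide_b and anything else above 1 N or distance of any of seated_slide_a, seated_slide_b from where it was at the start of the episode above 0.002 m).
It fails at once if the tray or its brass bracket is touched (over 2 N) (contact force between any of tray, bracket and anything else above 2 N).
It fails at once if the white slide is pulled up (lower edge more than 23 mm above home) or pressed harder than 40 N (z of white_slide in the frame of tray above 0.033 m or contact force between white_slide and anything else above 40 N).
It fails at once if the clamp, loupe, film can or slide box is shifted more than 8 mm (distance of any of film_clamp, loupe, film_can, slide_box from where it was at the start of the episode above 0.008 m).
It also fails if it takes over 32 s, if anything falls off the work surface, if the arm or the gripper's body presses on something with over 40 N, if the wrist force passes 120 N, or if a joint passes its speed limit or range.

ROBOT

A 6-joint arm with a two-finger parallel gripper is mounted at the origin on the work surface. World frame = base frame: x ahead of the robot, y to its left, z up, the work surface at z = 0. Lengths are in m, angles in rad, forces in N, time in s.
With the tool pointing down it reaches from about 0.3 to 0.775 m from the base axis. Payload 14.6 kg.
Tool frame: the origin (TCP) lies between the finger pads, 19 mm behind the fingertips; this is the grasp point; z points along the fingers, y is the line along which they close (so a half turn about z gives the same grasp; the last joint's range is limited). The gripper opens to 85 mm and grips with 20 to 120 N. Pads are 22 mm wide; open, the fingers measure 114 mm over their backs; the gripper's body (76 mm by 85 mm) begins 54 mm behind the grasp point. The pads swing forward as they close: fully open they stand 13 mm farther back than shut.
Start: joints at [1.093, 0.3, 1.521, -0, 1.321, -0.067], TCP at [0.22, 0.504, 0.25] pointing down, gripper open.
Joint ranges: [-3.03, 3.03], [-0.79, 2.21], [0.23, 2.52], [-1.04, 4.18], [0, 3.07], [-2.55, 2.55]. Speed limits (rad/s): [2.22, 2.22, 2.57, 3.14, 3.14, 3.14].

INTERFACE

Orientations are given as a rotation vector (axis times angle).
In Python, from bench import env gives the robot as it stands.
- The arm moves only by the shell command python3 -m crank 'ROWS'. ROWS is JSON, a list of rows, each an object of numbers: "tx", "ty", "tz": the shift along the tool's x, y, z as a fraction of full scale; "rx", "ry", "rz": the turn, a rotation vector about the tool's x, y, z as a fraction of full scale; "claw": the opening, from -1 (shut) to 1 (fully open). A call has 1 to 10 rows; each row is the pose to reach, as a shift and turn from the pose commanded when the call began, along the tool's axes at that moment; what a row does not reach only later rows make up. Full scale, the value 1, is 0.15 m for a shift and 45 degrees for a turn. A row lasts 1/10 s, in which the tool goes at most 50 mm and 8.59 degrees, less where a joint would pass 70% of its speed; a pose out of reach is approached as far as the arm can. A call with a number of a shift or a turn outside -1 to 1 is refused whole. A call with a gripper value outside its range is refused whole. The fingers move at their own pace and stop on an object; the grip force is fixed at half the most. Time passes only in rows, so rows that repeat a pose let the fingers close. It gives the time, the measured TCP pose, the force, the opening and the grip force at its end, in the units of the state.
- env.get_state(): the state, without advancing time (a new reading comes with each control period).
- env.camera(name): name is "scene" or "side" or "wrist"; returns a dict with "frame" (420x560x3 uint8, red, green, blue), "range_z" (420x560 float32, m along the optical axis (not along the pixel's ray), 0 where there is no reading), "mtx" (3x3 intrinsics, pixels), "T" (4x4, takes a point from camera to world coordinates). Camera axes: x right, y down, z forward; pixel columns grow to the right and rows downward; lengths in m; the calibration is good to about 2 mm. A picture is of the moment at which its call begins.
- env.job_done(): hands the job in; it is judged then, once.
Trained networks look in the newest picture that a camera, given by its name, has taken for a name from the list of things; names that differ only in an ending like _2 or _b are one class to them, and where a whole thing is asked for, a point or a joint stands for the part that bears it (a point fixed in the world has none). Each returns a list of dicts, best first, with "conf" (0 to 1); they miss things now and then, are a little off and sometimes report something else, mostly with a low value. They report only what shows in the picture. A call takes as long as a camera call.
- env.find_in(camera, target): "bbox" ([centre column, centre row, width, height] in pixels, round what is visible of it).
- env.masks_of(camera, target): "mask" (420x560 bool, what is visible of it) and "bbox" ([centre column, centre row, width, height] in pixels, round what is visible of it).
The state is a dict: "time": time; "qpos": joint angles; "qd": joint speeds; "joint_efforts": joint torques, N m; "eef_pos": TCP position; "eef_rot": TCP orientation; "wrist_force": force on the tool from outside, world axes, zero at the start; "ft_torque": the same for the moment, N m; "opening": finger opening in m; "grip_force": force on a finger pad.
Only numpy, scipy, OpenCV 4.12 (cv2) and the standard library are available. Lean on these libraries where they do the work, as an engineer would, in place of code of your own. Each camera call takes 0.05 s, during which the arm holds its last target. There are 200 camera calls.

## Working session

There is one attempt and no reset: what is moved stays moved. The work goes in short steps, Python scripts to look and compute and a shell command to move; the robot and the scene stay as the last step left them, time stands still between calls to the robot, and variables do not carry over. Pictures are saved under pics/ and viewed, at most 10 in all, crops included, and the job is handed in when it is done.

```bash
mkdir -p pics; cat > h.py <<'E'
import numpy as np, cv2
from bench import env
def snap(n,f):
    c=env.camera(n); cv2.imwrite(f'pics/{f}.png',c['frame'][:,:,::-1]); np.savez(f'pics/{f}.npz',**c); return c
def pts(c,m):
    v,u=np.nonzero(m&(c['range_z']>0)); z=c['range_z'][v,u]; K=c['mtx']
    p=np.c_[(u-K[0,2])/K[0,0]*z,(v-K[1,2])/K[1,1]*z,z]
    return p@c['T'][:3,:3].T+c['T'][:3,3]
E
python3 - <<'E'
from h import *
np.set_printoptions(precision=4,suppress=True)
s=env.get_state(); print(s)
for n in ['scene','side','wrist']:
    c=snap(n,n+'0'); print(n,c['T'].round(3).tolist())
    for t in ['tray','white_slide','amber_blank_a','seated_slide_a','bracket','film_clamp']:
        for r in env.masks_of(n,t)[:4]:
            p=pts(c,r['mask']); print(t,round(r['conf'],2),np.round(r['bbox']),np.median(p,0) if len(p) else 0, np.percentile(p[:,2],98) if len(p) else 0)
E
```

```text
{'time': 0.0, 'qpos': array([ 1.0934,  0.3005,  1.5216,  0.    ,  1.3207, -0.0666]), 'qd': array([-0.0005,  0.0003, -0.0005, -0.0012,  0.0015,  0.0013]), 'joint_efforts': array([  0.0009, -54.3505, -36.1788,  -0.    ,   0.0041,   0.0001]), 'eef_pos': array([0.2195, 0.504 , 0.2494]), 'eef_rot': array([-0.6406, -3.0752,  0.0019]), 'wrist_force': array([ 0.0682, -1.5665, -0.9036]), 'ft_torque': array([-0.0347, -0.0067, -0.0378]), 'grip_force': 0.0, 'opening': 0.08535415532408862}
scene [[0.193, 0.806, -0.559, 0.937], [0.981, -0.155, 0.114, -0.03], [0.005, -0.571, -0.821, 0.607], [0.0, 0.0, 0.0, 1.0]]
tray 0.94 [176. 235.  89. 193.] [ 0.6071 -0.1322  0.0238] 0.060377556221182765
white_slide 0.71 [165. 249.  29.  21.] [ 0.6028 -0.1447  0.0554] 0.07707201474823105
white_slide 0.61 [178. 216.  26.  20.] [ 0.5274 -0.1242  0.0442] 0.061115664572964586
white_slide 0.43 [177. 235.  87. 193.] [ 0.6071 -0.1318  0.0238] 0.06033733439973995
amber_blank_a 0.79 [184. 191.  28.  17.] [ 0.4896 -0.1161  0.0546] 0.077029241838241
amber_blank_a 0.68 [170. 228.  33.  18.] [ 0.5654 -0.1357  0.0626] 0.077289
[... 828 characters left out ...]
90. 258.  17.  22.] [ 0.453  -0.0978  0.0497] 0.061831012897488886
amber_blank_a 0.52 [345. 238.  19.  23.] [ 0.5641 -0.1342  0.0688] 0.07819335261692338
amber_blank_a 0.47 [312. 245.  14.  30.] [ 0.4896 -0.1103  0.0651] 0.07736691001109013
seated_slide_a 0.55 [290. 257.  12.  20.] [ 0.4533 -0.0969  0.0488] 0.061796992656544446
seated_slide_a 0.47 [328. 246.  18.  21.] [ 0.5286 -0.1174  0.0488] 0.06110011425817604
bracket 0.78 [252. 282.  41.  36.] [ 0.3759 -0.087   0.0286] 0.048604154608306506
film_clamp 0.75 [295. 195.  61.  57.] [0.6216 0.0576 0.0672] 0.10234000896839718
wrist [[0.4, 0.881, 0.251, 0.155], [0.917, -0.385, -0.109, 0.531], [0.001, 0.274, -0.962, 0.373], [0.0, 0.0, 0.0, 1.0]]
```

```bash
python3 - <<'E'
from h import *
np.set_printoptions(precision=4,suppress=True)
from scipy.spatial.transform import Rotation as R
for n,cr in [('scene',(90,130,160,240)),('side',(220,170,180,130))]:
    d=np.load(f'pics/{n}0.npz'); u,v,w,h=cr
    cv2.imwrite(f'pics/{n}0c.png',cv2.resize(d['frame'][v:v+h,u:u+w,::-1],None,fx=2.5 if n=='scene' else 4,fy=2.5 if n=='scene' else 4,interpolation=2))
    p=pts(d,np.ones((420,560),bool))
    # tray axis guess, rectangle around tray
    a=np.arctan2(-.0417,.1504); ex=np.array([np.cos(a),np.sin(a)]); ey=np.array([-ex[1],ex[0]]); o=np.array([.603,-.1445])
    q=np.c_[(p[:,:2]-o)@ex,(p[:,:2]-o)@ey,p[:,2]]
    for k in [-156,-117,-78,-39,0,44,66]:
        m=(abs(q[:,0]-k/1000)<.012)&(abs(q[:,1])<.04)&(q[:,2]>.054)&(q[:,2]<.1)
        b=q[m]; 
        if len(b): 
            t=np.percentile(b[:,2],97); tt=b[b[:,2]>t-.004]
            print(n,k,len(b),'top',t,'x med',np.median(tt[:,0]),'y rng',np.percentile(tt[:,1],[2,98]),np.polyfit(tt[:,1],tt[:,0],1)[0], 'world',tt.mean(0)[:2]@np.c_[ex,ey].T+o)
s=env.get_state(); print(a,R.from_rotvec(s['eef_rot']).as_matrix())
E
```

```text
scene -156 91 top 0.06141440665869961 x med -0.1562504235437498 y rng [-0.0237  0.0243] 0.0009260770630293046 world [ 0.4525 -0.1024]
scene -117 192 top 0.07786800594504545 x med -0.11686760024573122 y rng [-0.0241  0.0236] 0.00503081776243572 world [ 0.4899 -0.1135]
scene -78 97 top 0.061663006666769236 x med -0.07822582803046549 y rng [-0.0231  0.0247] -0.0063914631660229775 world [ 0.5278 -0.1222]
scene -39 206 top 0.07759761265814333 x med -0.039224796252953664 y rng [-0.0223  0.0238] -0.0017560907830109986 world [ 0.5653 -0.1331]
scene 0 249 top 0.07732503980472248 x med -5.6313018323821784e-05 y rng [-0.023   0.0252] 0.004112268350374484 world [ 0.6031 -0.1432]
scene 44 230 top 0.06182944649232174 x med 0.04945651192347446 y rng [-0.0235  0.0242] -0.00692367543474549 world [ 0.6497 -0.1572]
scene 66 302 top 0.06182497992501258 x med 0.06198496022453624 y rng [-0.0228  0.0255] 0.0016001293579672579 world [ 0.6623 -0.1603]
side -156 77 top 0.06194538514310537 x med -0.1567302551701373 y rng [-0.0262  0.0234] 0.009368079189307734 world [ 0.4518 -0.1033]
side -117 161 top 0.0773535
[... 174 characters left out ...]
rng [-0.0235  0.0234] -0.010779822564722395 world [ 0.5269 -0.1241]
side -39 168 top 0.07795349548148163 x med -0.040110958071273274 y rng [-0.0236  0.0251] 0.006772050022922948 world [ 0.5647 -0.1336]
side 0 211 top 0.07685591972386645 x med -0.0010503510479662908 y rng [-0.0237  0.0238] -0.014656718234638568 world [ 0.6022 -0.1445]
side 44 136 top 0.06189289195655652 x med 0.04908779188032468 y rng [-0.0253  0.0247] 0.017445745144601274 world [ 0.6493 -0.1579]
side 66 119 top 0.06196914987682137 x med 0.06096413350732209 y rng [-0.0245  0.024 ] -0.012550190348118342 world [ 0.6614 -0.1615]
-0.2704666912368639 [[-0.9168  0.3993 -0.    ]
 [ 0.3993  0.9168  0.    ]
 [ 0.      0.     -1.    ]]
```

View pics/scene0.png

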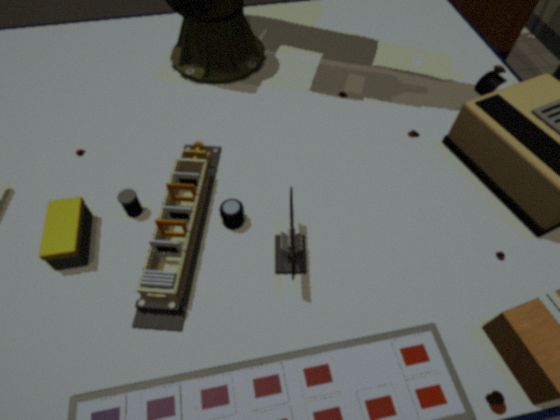

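View pics/side0c.png

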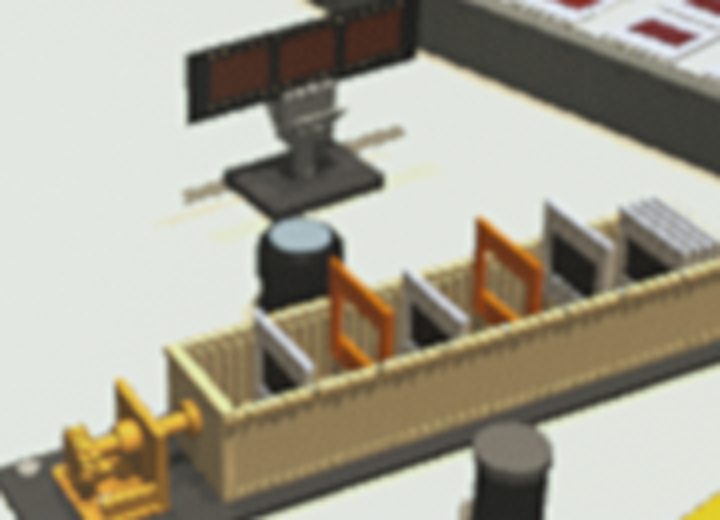

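The proud white slide is at scene pixel (165, 245), in the last single slot before the white run. Its order from the bracket is seated, amber, seated, amber, white. In the side crop it stands at (575, 235), with the nearest amber blank at (510, 270). I'll shut the fingers and travel high.

```bash
for i in 1 2 3 4; do :; done
python3 -m crank '[{"tx":-0.25,"ty":-0.18,"claw":-1},{"tx":-0.5,"ty":-0.36,"claw":-1},{"tx":-0.75,"ty":-0.54,"claw":-1},{"tx":-1,"ty":-0.72,"claw":-1},{"tx":-1,"ty":-0.72,"claw":-1}]'
python3 -m crank '[{"tx":-0.25,"ty":-0.18,"claw":-1},{"tx":-0.5,"ty":-0.36,"claw":-1},{"tx":-0.75,"ty":-0.54,"claw":-1},{"tx":-1,"ty":-0.72,"claw":-1},{"tx":-1,"ty":-0.72,"claw":-1}]'
python3 -m crank '[{"tx":-0.25,"ty":-0.18,"claw":-1},{"tx":-0.5,"ty":-0.36,"claw":-1},{"tx":-0.75,"ty":-0.54,"claw":-1},{"tx":-1,"ty":-0.72,"claw":-1},{"tx":-1,"ty":-0.72,"claw":-1}]'
python3 -m crank '[{"tx":-0.25,"ty":-0.18,"claw":-1},{"tx":-0.5,"ty":-0.36,"claw":-1},{"tx":-0.75,"ty":-0.54,"claw":-1},{"tx":-1,"ty":-0.72,"claw":-1},{"tx":-1,"ty":-0.72,"claw":-1}]'
python3 -m crank '[{"tx":-0.03,"ty":-0.03,"rz":-0.09,"claw":-1},{"tx":-0.07,"ty":-0.06,"rz":-0.178,"claw":-1},{"tx":-0.07,"ty":-0.06,"rz":-0.178,"claw":-1},{"tx":-0.07,"ty":-0.06,"rz":-0.178,"claw":-1}]'
```

```text
$[0]: bad value
$[0]: bad value
$[0]: bad value
$[0]: bad value
$[0]: bad value
```

```bash

python3 -m crank '[{"tx":-0.25,"ty":-0.18,"tz":0,"rx":0,"ry":0,"rz":0,"claw":-1},{"tx":-0.5,"ty":-0.36,"tz":0,"rx":0,"ry":0,"rz":0,"claw":-1},{"tx":-0.75,"ty":-0.54,"tz":0,"rx":0,"ry":0,"rz":0,"claw":-1},{"tx":-1,"ty":-0.72,"tz":0,"rx":0,"ry":0,"rz":0,"claw":-1},{"tx":-1,"ty":-0.72,"tz":0,"rx":0,"ry":0,"rz":0,"claw":-1}]'
```

```text
time: 1.55
eef_pos: [0.316, 0.3421, 0.2503]
eef_rot: [0.647, 3.073, 0.0]
wrist_force: [-0.7, 0.2, 0.3]
opening: 0.0122
grip_force: 0.0
```

```bash

python3 -m crank '[{"tx":-0.25,"ty":-0.18,"tz":0,"rx":0,"ry":0,"rz":0,"claw":-1},{"tx":-0.5,"ty":-0.36,"tz":0,"rx":0,"ry":0,"rz":0,"claw":-1},{"tx":-0.75,"ty":-0.54,"tz":0,"rx":0,"ry":0,"rz":0,"claw":-1},{"tx":-1,"ty":-0.72,"tz":0,"rx":0,"ry":0,"rz":0,"claw":-1},{"tx":-1,"ty":-0.72,"tz":0,"rx":0,"ry":0,"rz":0,"claw":-1}]'
python3 -m crank '[{"tx":-0.25,"ty":-0.18,"tz":0,"rx":0,"ry":0,"rz":0,"claw":-1},{"tx":-0.5,"ty":-0.36,"tz":0,"rx":0,"ry":0,"rz":0,"claw":-1},{"tx":-0.75,"ty":-0.54,"tz":0,"rx":0,"ry":0,"rz":0,"claw":-1},{"tx":-1,"ty":-0.72,"tz":0,"rx":0,"ry":0,"rz":0,"claw":-1},{"tx":-1,"ty":-0.72,"tz":0,"rx":0,"ry":0,"rz":0,"claw":-1}]'
python3 -m crank '[{"tx":-0.25,"ty":-0.18,"tz":0,"rx":0,"ry":0,"rz":0,"claw":-1},{"tx":-0.5,"ty":-0.36,"tz":0,"rx":0,"ry":0,"rz":0,"claw":-1},{"tx":-0.75,"ty":-0.54,"tz":0,"rx":0,"ry":0,"rz":0,"claw":-1},{"tx":-1,"ty":-0.72,"tz":0,"rx":0,"ry":0,"rz":0,"claw":-1},{"tx":-1,"ty":-0.72,"tz":0,"rx":0,"ry":0,"rz":0,"claw":-1}]'
python3 -m crank '[{"tx":-0.03,"ty":-0.03,"tz":0,"rx":0,"ry":0,"rz":-0.09,"claw":-1},{"tx":-0.07,"ty":-0.06,"tz":0,"rx":0,"ry":0,"rz":-0.178,"claw":-1},{"tx":-0.07,"ty":-0.06,"tz":0,"rx":0,"ry":0,"rz":-0.178,"claw":-1},{"tx":-0.07,"ty":-0.06,"tz":0,"rx":0,"ry":0,"rz":-0.178,"claw":-1}]'
python3 - <<'E'
from h import *
np.set_printoptions(precision=4,suppress=True)
from scipy.spatial.transform import Rotation as R
c=snap('wrist','wrist1')
for t in ['white_slide','amber_blank_a','seated_slide_a']:
    for r in env.masks_of('wrist',t)[:3]:
        p=pts(c,r['mask']); h=np.percentile(p[:,2],95); print(t,round(r['conf'],2),np.round(r['bbox']),p[p[:,2]>h-.003].mean(0),h)
a=-.2705; ex=np.array([np.cos(a),np.sin(a)]); ey=np.array([-ex[1],ex[0]]); o=np.array([.603,-.1445])
p=pts(c,np.ones((420,560),bool)); q=np.c_[(p[:,:2]-o)@ex,(p[:,:2]-o)@ey,p[:,2]]
for k in [-156,-117,-78,-39,0,55]:
    b=q[(abs(q[:,0]-k/1000)<.015)&(abs(q[:,1])<.04)&(q[:,2]>.055)&(q[:,2]<.1)]
    if len(b)>20:
        t=np.percentile(b[:,2],97); tt=b[b[:,2]>t-.003]
        print(k,len(tt),'top',t,'x',np.percentile(tt[:,0],[2,50,98]),'y',np.percentile(tt[:,1],[2,98]),'yaw',np.polyfit(tt[:,1],tt[:,0],1)[0])
s=env.get_state(); e=s['eef_pos']; M=R.from_rotvec(s['eef_rot']).as_matrix()
print(e,(e[:2]-o)@ex,(e[:2]-o)@ey); print(M)
E
```

```text
time: 2.05
eef_pos: [0.4103, 0.1832, 0.2501]
eef_rot: [0.648, 3.073, -0.001]
wrist_force: [0.3, 0.3, -0.0]
opening: 0.0003
grip_force: 0.0
time: 2.55
eef_pos: [0.5045, 0.0247, 0.2496]
eef_rot: [0.646, 3.074, -0.001]
wrist_force: [0.2, -0.2, -0.3]
opening: 0.0001
grip_force: 0.0
time: 3.05
eef_pos: [0.5986, -0.1339, 0.2487]
eef_rot: [-0.645, -3.074, 0.0]
wrist_force: [-0.2, -0.3, -0.3]
opening: 0.0002
grip_force: 0.0
time: 3.45
eef_pos: [0.6033, -0.1425, 0.2499]
eef_rot: [-0.426, -3.112, -0.0]
wrist_force: [-0.2, 0.3, 0.1]
opening: 0.0002
grip_force: 0.0
white_slide 0.56 [279. 196.  47.  12.] [ 0.6039 -0.1445  0.0752] 0.07588506799794499
amber_blank_a 0.94 [281. 160.  50.   9.] [ 0.5665 -0.1347  0.076 ] 0.0769214642245722
amber_blank_a 0.83 [282.  73.  55.   8.] [ 0.4913 -0.1147  0.0755] 0.07644901279598368
amber_blank_a 0.68 [279.  34.  53.  20.] [ 0.4541 -0.1041  0.0592] 0.0600274346895705
seated_slide_a 0.76 [278.  33.  57.  19.] [ 0.4544 -0.1032  0.0592] 0.05999693461415212
seated_slide_a 0.6 [280. 120.  48.   5.] [ 0.5289 -0.1245  0.0595] 0.06054143774543806
-156 224 top 0.0609278758945966 x [-0.156  -0.1545 -0.1529] y [-0.0242  0.0226] yaw 0.001758132302812869
-117 234 top 0.07676805700552711 x [-0.1171 -0.1155 -0.1139] y [-0.0248  0.023 ] yaw 0.0007725658784191981
-78 156 top 0.06075085813981275 x [-0.0777 -0.0767 -0.0758] y [-0.0245  0.023 ] yaw 0.0021580706884475284
-39 203 top 0.07738603720108383 x [-0.0393 -0.0375 -0.0362] y [-0.0241  0.0226] yaw 0.001525773678516953
0 157 top 0.07627940855703426 x [-0.0006  0.001   0.0022] y [-0.0242  0.0233] yaw 0.0002949120589309068
55 538 top 0.06046988332096303 x [0.0451 0.0535 0.0677] y [-0.0245  0.0241] yaw -0.02300498767170116
[ 0.6032 -0.1432  0.2501] -0.0001527435183109911 0.001285781416705545
[[-0.9634  0.268   0.0001]
 [ 0.268   0.9634  0.    ]
 [-0.0001  0.     -1.    ]]
```

View pics/wrist1.png

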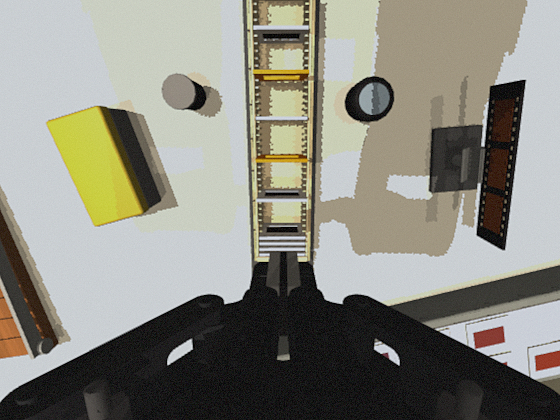

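The wrist view shows the fingers above the white slide at (279, 196), with amber at (281, 160) and the white run at (282, 243). The TCP is within about 1 mm of the slide's centre. Next I go down to about 8 mm above its top.

```bash

python3 -m crank '[{"tx":0,"ty":-0.01,"tz":0.15,"rx":0,"ry":0,"rz":0,"claw":-1},{"tx":0,"ty":-0.01,"tz":0.3,"rx":0,"ry":0,"rz":0,"claw":-1},{"tx":0,"ty":-0.01,"tz":0.45,"rx":0,"ry":0,"rz":0,"claw":-1},{"tx":0,"ty":-0.01,"tz":0.6,"rx":0,"ry":0,"rz":0,"claw":-1},{"tx":0,"ty":-0.01,"tz":0.75,"rx":0,"ry":0,"rz":0,"claw":-1},{"tx":0,"ty":-0.01,"tz":0.85,"rx":0,"ry":0,"rz":0,"claw":-1},{"tx":0,"ty":-0.01,"tz":0.92,"rx":0,"ry":0,"rz":0,"claw":-1},{"tx":0,"ty":-0.01,"tz":0.96,"rx":0,"ry":0,"rz":0,"claw":-1},{"tx":0,"ty":-0.01,"tz":0.98,"rx":0,"ry":0,"rz":0,"claw":-1},{"tx":0,"ty":-0.01,"tz":0.98,"rx":0,"ry":0,"rz":0,"claw":-1}]'
python3 - <<'E'
from h import *
for n,(u,v,w,h) in [('side',(300,170,110,90)),('scene',(120,170,100,90))]:
    c=snap(n,n+'2'); cv2.imwrite(f'pics/{n}2c.png',cv2.resize(c['frame'][v:v+h,u:u+w,::-1],None,fx=6,fy=6,interpolation=2))
E
```

```text
time: 4.65
eef_pos: [0.603, -0.1454, 0.1033]
eef_rot: [0.424, 3.112, -0.0]
wrist_force: [0.2, -0.4, 0.3]
opening: -0.0003
grip_force: 0.0
```

View pics/side2c.png

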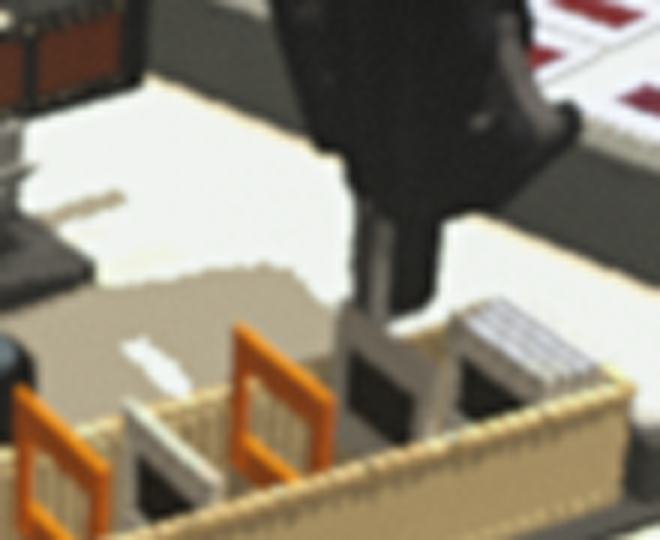

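The side crop shows the shut tips at (395, 310) just over the proud slide, well away from amber at (285, 400). I press slowly from here.

```bash

python3 -m crank '[{"tx":0,"ty":0,"tz":0.015,"rx":0,"ry":0,"rz":0,"claw":-1},{"tx":0,"ty":0,"tz":0.03,"rx":0,"ry":0,"rz":0,"claw":-1},{"tx":0,"ty":0,"tz":0.045,"rx":0,"ry":0,"rz":0,"claw":-1},{"tx":0,"ty":0,"tz":0.06,"rx":0,"ry":0,"rz":0,"claw":-1},{"tx":0,"ty":0,"tz":0.07,"rx":0,"ry":0,"rz":0,"claw":-1},{"tx":0,"ty":0,"tz":0.08,"rx":0,"ry":0,"rz":0,"claw":-1}]'
python3 -m crank '[{"tx":0,"ty":0,"tz":0.01,"rx":0,"ry":0,"rz":0,"claw":-1},{"tx":0,"ty":0,"tz":0.02,"rx":0,"ry":0,"rz":0,"claw":-1},{"tx":0,"ty":0,"tz":0.03,"rx":0,"ry":0,"rz":0,"claw":-1},{"tx":0,"ty":0,"tz":0.04,"rx":0,"ry":0,"rz":0,"claw":-1}]'
```

```text
time: 5.35
eef_pos: [0.6029, -0.1453, 0.091]
eef_rot: [0.424, 3.113, -0.0]
wrist_force: [-0.9, 0.4, 2.4]
opening: -0.0001
grip_force: 1.2
time: 5.75
eef_pos: [0.6029, -0.1454, 0.0849]
eef_rot: [0.424, 3.113, -0.0]
wrist_force: [-0.5, 0.8, 1.8]
opening: 0.0001
grip_force: 1.2
```

```bash

python3 -m crank '[{"tx":0,"ty":0,"tz":0.006,"rx":0,"ry":0,"rz":0,"claw":-1},{"tx":0,"ty":0,"tz":0.012,"rx":0,"ry":0,"rz":0,"claw":-1},{"tx":0,"ty":0,"tz":0.018,"rx":0,"ry":0,"rz":0,"claw":-1},{"tx":0,"ty":0,"tz":0.024,"rx":0,"ry":0,"rz":0,"claw":-1}]'
python3 -m crank '[{"tx":0,"ty":0,"tz":0.003,"rx":0,"ry":0,"rz":0,"claw":-1},{"tx":0,"ty":0,"tz":0.006,"rx":0,"ry":0,"rz":0,"claw":-1}]'
```

```text
time: 6.15
eef_pos: [0.6028, -0.1453, 0.0813]
eef_rot: [0.424, 3.113, -0.0]
wrist_force: [-0.2, 0.0, 3.1]
opening: -0.0001
grip_force: 1.2
time: 6.35
eef_pos: [0.6028, -0.1453, 0.0805]
eef_rot: [0.424, 3.113, -0.0]
wrist_force: [-0.8, -0.0, 2.4]
opening: 0.0004
grip_force: 1.2
```

```bash

python3 -m crank '[{"tx":0,"ty":0,"tz":0.003,"rx":0,"ry":0,"rz":0,"claw":-1},{"tx":0,"ty":0,"tz":0.006,"rx":0,"ry":0,"rz":0,"claw":-1}]'
```

```text
time: 6.55
eef_pos: [0.6029, -0.1453, 0.0796]
eef_rot: [0.424, 3.113, -0.0]
wrist_force: [-0.5, 0.0, 2.5]
opening: -0.0
grip_force: 1.2
```

```bash

python3 -m crank '[{"tx":0,"ty":0,"tz":0.003,"rx":0,"ry":0,"rz":0,"claw":-1},{"tx":0,"ty":0,"tz":0.005,"rx":0,"ry":0,"rz":0,"claw":-1}]'
```

```text
time: 6.75
eef_pos: [0.6028, -0.1453, 0.0788]
eef_rot: [-0.424, -3.113, 0.0]
wrist_force: [0.2, -0.3, 2.8]
opening: 0.0002
grip_force: 1.2
```

```bash

python3 -m crank '[{"tx":0,"ty":0,"tz":0.003,"rx":0,"ry":0,"rz":0,"claw":-1},{"tx":0,"ty":0,"tz":0.004,"rx":0,"ry":0,"rz":0,"claw":-1}]'
```

```text
time: 6.95
eef_pos: [0.603, -0.1454, 0.0786]
eef_rot: [0.424, 3.112, -0.0]
wrist_force: [-1.5, 1.0, 6.9]
opening: 0.0003
grip_force: 3.6
```

The force jumped to 6.9 N with almost no further travel, so the slide has reached its stop. I lift straight up and check.

```bash

python3 -m crank '[{"tx":0,"ty":0,"tz":-0.03,"rx":0,"ry":0,"rz":0,"claw":-1},{"tx":0,"ty":0,"tz":-0.1,"rx":0,"ry":0,"rz":0,"claw":-1},{"tx":0,"ty":0,"tz":-0.25,"rx":0,"ry":0,"rz":0,"claw":-1},{"tx":0,"ty":0,"tz":-0.45,"rx":0,"ry":0,"rz":0,"claw":-1},{"tx":0,"ty":0,"tz":-0.65,"rx":0,"ry":0,"rz":0,"claw":-1},{"tx":0,"ty":0,"tz":-0.85,"rx":0,"ry":0,"rz":0,"claw":-1},{"tx":0,"ty":0,"tz":-1,"rx":0,"ry":0,"rz":0,"claw":-1},{"tx":0,"ty":0,"tz":-1,"rx":0,"ry":0,"rz":0,"claw":-1},{"tx":0,"ty":0,"tz":-1,"rx":0,"ry":0,"rz":0,"claw":-1}]'
python3 - <<'E'
from h import *
np.set_printoptions(precision=4,suppress=True)
a=-.2705; ex=np.array([np.cos(a),np.sin(a)]); ey=np.array([-ex[1],ex[0]]); o=np.array([.603,-.1445])
for n in ['wrist','side','scene']:
    c=snap(n,n+'3'); p=pts(c,np.ones((420,560),bool)); q=np.c_[(p[:,:2]-o)@ex,(p[:,:2]-o)@ey,p[:,2]]
    for k in [-156,-117,-78,-39,0,55]:
        b=q[(abs(q[:,0]-k/1000)<.012)&(abs(q[:,1])<.04)&(q[:,2]>.055)&(q[:,2]<.1)]
        if len(b)>20: print(n,k,len(b),'top',np.percentile(b[:,2],[90,97]))
c=np.load('pics/side3.npz'); cv2.imwrite('pics/side3c.png',cv2.resize(c['frame'][170:260,280:400,::-1],None,fx=6,fy=6,interpolation=2))
E
```

```text
time: 7.85
eef_pos: [0.6027, -0.1453, 0.2286]
eef_rot: [0.424, 3.112, -0.0]
wrist_force: [0.5, 1.1, -0.9]
opening: 0.0001
grip_force: 0.0
wrist -156 374 top [0.0604 0.0609]
wrist -117 442 top [0.0763 0.0768]
wrist -78 220 top [0.0602 0.0608]
wrist -39 296 top [0.0767 0.0773]
wrist 0 202 top [0.0599 0.0603]
wrist 55 552 top [0.06   0.0604]
side -156 69 top [0.061  0.0619]
side -117 158 top [0.0767 0.0773]
side -78 68 top [0.0613 0.0619]
side -39 163 top [0.0773 0.0782]
side 0 69 top [0.061  0.0616]
side 55 212 top [0.0612 0.0616]
scene -156 82 top [0.0608 0.0614]
scene -117 188 top [0.0765 0.0772]
scene -78 93 top [0.0611 0.0613]
scene -39 203 top [0.0772 0.0782]
scene 0 100 top [0.0612 0.0617]
scene 55 422 top [0.0612 0.0619]
```

View pics/side3c.png

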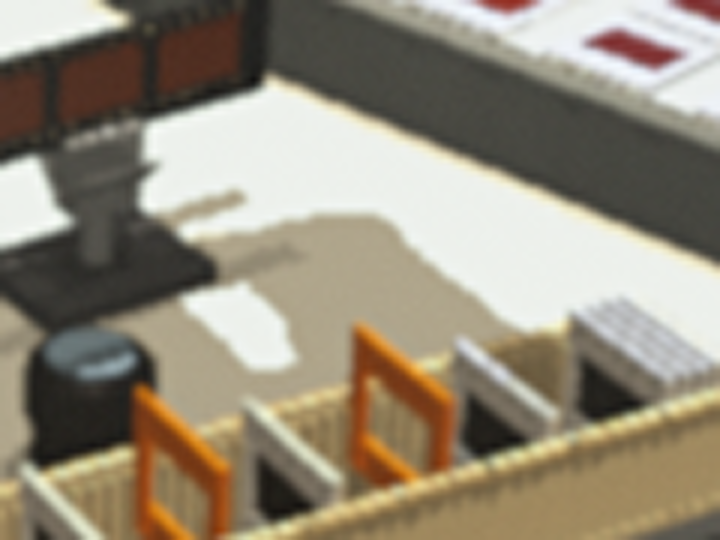

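The pressed slide at (505, 385) is now level with the other white slides in all three views. The ambers at (405, 400) and (180, 470) are unchanged, and the hand is clear.

```bash
python3 -c "
from bench import env
print(env.job_done())"
```

```text
the job is handed in; nothing more can be done
None
```

The proud white slide is pressed home, level with the other white slides in all three camera views. Press force read about 7 N at the stop, the amber blanks and seated slides measure unchanged, the hand is about 150 mm clear, and the job is handed in (no verdict was returned).

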